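Tighten a loose belt pulley in its bracing jig

TASK

The belt pulley with the long rectangular foot spins round with its wing knob when you try to tighten it on the bare table. Set it down in the long black bracing jig so that its foot lies flat in the pocket, and only then turn the wing knob clockwise (seen from above) until the knob's bar stands square across the foot; leave it there in the jig. Leave the spare pulley, the one with the round foot, where it is.

Things in the scene. Friction and masses are not known exactly. Their poses are not given: they have to be found in the camera images.
- pulley: Upright toothed metal belt pulley, 0.32 kg. Origin: centre of underside, z up. Heights from it: boss 32 mm across to 3 mm, on which it spins easily; dark rectangular foot 90 mm (x) by 34 mm (y) to 17 mm; pulley 54 mm across to 41 mm; black wing knob: stem to 47 mm, bar 54 mm long, 16 mm thick, to 75 mm. Grip and carry it by the bar, TCP 64 mm above the origin. Foot alike after a half turn.
- clamp_knob (a joint): Wing knob's angle on the pulley, rad, growing clockwise seen from above: its bar lies along the foot (pulley's x) at 0, square across it at 1.57. Starts at 0.3 to 0.6, turns stiffly (about 0.1 N m), stays where left, stops at 0 and 1.75. On the bare table the whole pulley turns with it.
- jig: Black jig bolted down, 130 mm long (x) by 66 mm (y) by 20 mm high, with one open-topped pocket 114 by 50 mm, grey floor 8 mm above the table, walls 8 mm thick. Origin: centre of underside. The foot lies in it lengthwise with 12 mm play at each end, 8 mm at each side; turned, it stops against the long walls after about 10 degrees. The pulley's discs stay above the walls.
- spare_pulley: The spare: the same pulley and knob, 75 mm high, but on a round foot 90 mm across. Origin: centre of its underside. Not to be moved.
Mind the look-alikes: they are no part of the job. There is more than one size of the jig; the job needs the smallest.

How it is judged (in metres and radians):
On the way, in this order (a step that is already met when the one before it is completed fails the run):
1. the pulley's foot lies flat in the jig's pocket, with the knob not yet turned (less than 0.9 rad) (x of pulley in the frame of jig between -0.016 and 0.016 m and y of pulley in the frame of jig between -0.012 and 0.012 m and z of pulley in the frame of jig between 0.004 and 0.0115 m and angle between the x axis of pulley and the x axis of jig, either way round below 0.27 rad and angle between pulley's own z axis and vertical below 0.1 rad and value of joint clamp_knob below 0.9 rad), for 0.2 s.
2. the knob is turned clockwise to square across the foot (at least 1.3 rad) with the foot in the jig (x of pulley in the frame of jig between -0.016 and 0.016 m and y of pulley in the frame of jig between -0.012 and 0.012 m and z of pulley in the frame of jig between 0.004 and 0.0115 m and angle between the x axis of pulley and the x axis of jig, either way round below 0.27 rad and angle between pulley's own z axis and vertical below 0.1 rad and value of joint clamp_knob above 1.3 rad), for 0.2 s.
At the end, for the whole second after the job is handed in: The pulley rests in the jig, foot flat on the pocket floor (origin within 16 mm along, 12 mm across the jig's centre, 4 to 11.5 mm over its underside, tilt under 0.1 rad, foot within 0.27 rad of the jig's length), knob at 1.3 rad or more, at rest; the spare pulley within 30 mm of its start (all of step 2 and linear speed of pulley below 0.02 m/s and angular speed of pulley below 0.2 rad/s); the robot touches nothing.
It fails at once if the spare pulley is moved more than 30 mm (distance of spare_pulley from where it was at the start of the episode above 0.03 m).
It also fails if it takes over 43 s, if anything falls off the work surface, if the arm or the gripper's body presses on something with over 40 N, if the wrist force passes 120 N, or if a joint passes its speed limit or range.

ROBOT

A 6-joint arm with a two-finger parallel gripper is mounted at the origin on the work surface. World frame = base frame: x ahead of the robot, y to its left, z up, the work surface at z = 0. Lengths are in mm, angles in rad, forces in N, time in s.
With the tool pointing down it reaches from about 375 to 975 mm from the base axis. Payload 3.8 kg.
Tool frame: the origin (TCP) lies between the finger pads, 19 mm behind the fingertips; this is the grasp point; z points along the fingers, y is the line along which they close (so a half turn about z gives the same grasp; the last joint's range is limited). The gripper opens to 85 mm and grips with 20 to 120 N. Pads are 22 mm wide; open, the fingers measure 114 mm over their backs; the gripper's body (76 mm by 85 mm) begins 54 mm behind the grasp point. The pads swing forward as they close: fully open they stand 13 mm farther back than shut.
Start: joints at [-1.19, 0.264, 1.604, -0, 1.274, -0.037], TCP at [273.876, -616.936, 249.98] pointing down, gripper open.
Joint ranges: [-2.63, 2.63], [-0.94, 2.18], [0.31, 2.57], [-1.31, 4.45], [0, 2.66], [-2.55, 2.55]. Speed limits (rad/s): [2.57, 2.57, 3.14, 3.14, 3.14, 3.14].

INTERFACE

Orientations are given as a rotation vector (axis times angle).
In Python, from bench import env gives the robot as it stands. Calls block until the motion is done:
- env.reach(position, orientation): joint-space move of the TCP to a pose.
- env.line_to(position, feed=150, rot=None): straight line of the TCP; rot=None keeps the orientation; feed is the mean speed in mm/s.
- env.move_joints(angles): joint-space move.
- env.grip(opening): opening from 0.0 (shut) to 1.0 (fully open); the grip force is fixed at half the most; returns when the fingers have stopped.
- env.hold(seconds).
- env.inverse_kinematics(position, orientation): joint angles nearest the present ones, or None.
- env.sense(): the state.
- env.camera(name): name is "scene" or "top" or "wrist"; returns (picture, depth): 384x512x3 uint8, blue, green, red; 384x512 float32, mm along the optical axis (not along the pixel's ray), 0 where there is no reading.
- env.camera_params(name): a dict with "fx", "fy", "cx", "cy" (pixels), "origin" and "rotation" of the camera in the world. Camera axes: x right, y down, z forward; pixel columns grow to the right and rows downward; lengths in mm; the calibration is good to about 2 mm. A picture is of the moment at which its call begins: read the wrist's pose just before it. camera_params takes no time and is no camera call; for the wrist camera it gives the pose at the moment of the call.
A pose or a line that the arm cannot do raises env.Unreachable and nothing moves.
- env.hand_in(): hands the job in; it is judged then, once.
The state is a dict: "t": time; "joint_pos": joint angles; "joint_vel": joint speeds; "effort": joint torques, N m; "tool_pos": TCP position; "ee_rot": TCP orientation; "wrist_force": force on the tool from outside, world axes, zero at the start; "ft_torque": the same for the moment, N m; "gripper_width": opening from 0.0 (shut) to 1.0 (fully open); "grasp_force": force on a finger pad.
Only numpy, scipy, OpenCV 4.12 (cv2) and the standard library are available. Lean on these libraries where they do the work, as an engineer would, in place of code of your own. Each camera call takes 0.05 s, during which the arm holds its last target. There are 200 camera calls.

## Working session

There is one attempt and no reset: what is moved stays moved. The work goes in short steps, each a Python script; the robot and the scene stay as the last script left them, time stands still between calls to the robot, and variables do not carry over. Pictures are saved under pics/ and viewed, at most 10 in all, crops included, and the job is handed in when it is done.

```bash
mkdir -p pics; python3 - <<'E'
from bench import env
import cv2,numpy as np
for n in("top","scene"):
    p,d=env.camera(n); cv2.imwrite(f"pics/{n}0.png",p); np.save(f"{n}0.npy",d)
    c=env.camera_params(n); print(n,c)
print(env.sense())
a=cv2.imread("pics/top0.png");cv2.imwrite("pics/top0b.png",cv2.resize(a,(800,600)))
E
```

```text
top {'fx': 435.64915926475345, 'fy': 435.64915926475345, 'cx': 249.92681159747895, 'cy': 191.9049294594066, 'origin': array([ 285.32350431,  -68.01434521, 1099.79827323]), 'rotation': array([-2.11039526,  2.15558216, -0.16668718])}
scene {'fx': 423.5537774759064, 'fy': 423.5537774759064, 'cx': 254.0913955655633, 'cy': 193.1816345883858, 'origin': array([ 979.8041969 , -824.9082965 ,  974.59487492]), 'rotation': array([-2.26091525, -0.73573082,  0.31589059])}
{'t': 0.1, 'joint_pos': array([-1.18991064e+00,  2.64671539e-01,  1.60528166e+00,  7.16033732e-07,
        1.27371873e+00, -3.68885799e-02]), 'joint_vel': array([ 0.00087803, -0.00131415, -0.00335391, -0.00129737,  0.00030184,
        0.00063538]), 'effort': array([ 1.31050550e-05, -5.16708004e+01, -3.68590093e+01, -2.45634527e-05,
        6.28086607e-03, -3.60813647e-05]), 'tool_pos': array([ 273.62990442, -616.3405894 ,  248.76684726]), 'ee_rot': array([-3.07129749e+00, -6.51051150e-01,  5.57577678e-04]), 'wrist_force': array([-0.90412545,  0.13959042,  0.26509421]), 'ft_torque': array([-0.02615815,  0.0048219 , -0.00894234]), 'grasp_force': 0.0, 'gripper_width': 0.9983984850072994}
```

View pics/top0b.png

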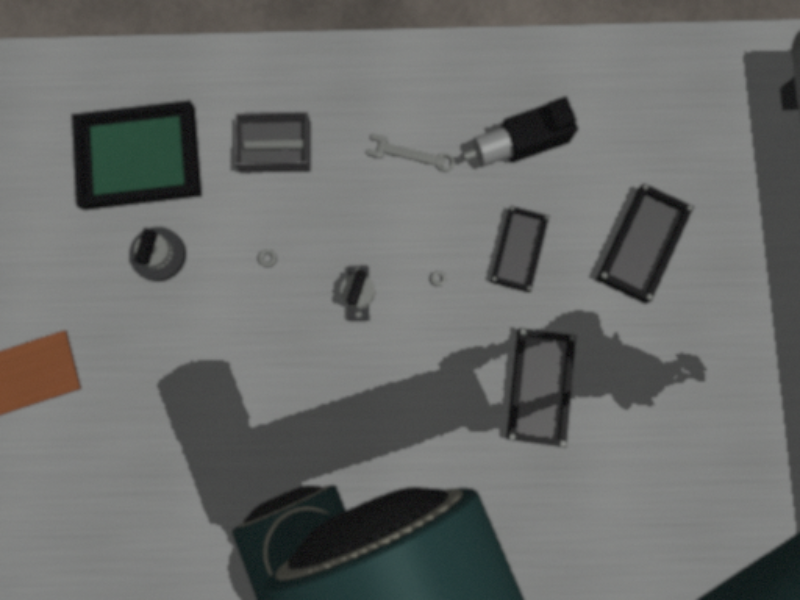

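View pics/scene0.png

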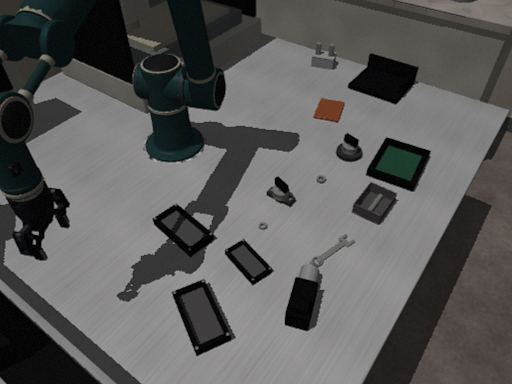

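Candidates, as pixels in the 800x600 top view:
- **Pulley:** (357,292) has a rectangular foot. (157,253) has a round foot, so it is the spare.
- **Jigs:** (519,249) is the smallest, (540,387) is medium and (642,243) is the largest. The tray at (272,142) and the green frame at (137,155) are not jigs.

I choose the pulley at (357,292) and the jig at (519,249). Next I check both in a crop and measure them.

```bash
cat > h.py <<'E'
from bench import env
import cv2,numpy as np
from scipy.spatial.transform import Rotation as R
def points(d,c):
    v,u=np.indices(d.shape)
    P=np.stack([(u-c["cx"])/c["fx"]*d,(v-c["cy"])/c["fy"]*d,d],-1)
    return P@R.from_rotvec(c["rotation"]).as_matrix().T+c["origin"]
def plane(uv,c,z):
    uv=np.asarray(uv,float).reshape(-1,2)
    r=np.c_[(uv[:,0]-c["cx"])/c["fx"],(uv[:,1]-c["cy"])/c["fy"],np.ones(len(uv))]@R.from_rotvec(c["rotation"]).as_matrix().T
    return c["origin"]+r*((z-c["origin"][2])/r[:,2])[:,None]
def rect(xy):
    (cx,cy),(w,h),a=cv2.minAreaRect(np.asarray(xy,np.float32))
    if w<h: w,h,a=h,w,a+90
    return np.round([cx,cy,w,h,(a+90)%180-90],1)  # a: long axis direction, deg from world x
def down(yaw): # tool pointing down, tool y (closing line) at angle yaw from world x
    y=np.array([np.cos(yaw),np.sin(yaw),0]);z=np.array([0,0,-1.])
    return R.from_matrix(np.c_[np.cross(y,z),y,z]).as_rotvec()
E
python3 - <<'E'
from h import *
p=cv2.imread("pics/top0.png");d=np.load("top0.npy");c=env.camera_params("top")
P=points(d,c);z=P[...,2]
print("table z",np.median(z[230:250,190:220]),z[230:250,190:220].std())
g=cv2.cvtColor(p,cv2.COLOR_BGR2GRAY)
for n,(u,v) in dict(small=(332,159),med=(346,248),big=(411,155)).items():
    m=np.zeros_like(g);s=50;m[v-s:v+s,u-s:u+s]=255
    m[(z<14)|(z>28)]=0
    k,l,st,ce=cv2.connectedComponentsWithStats(m)
    i=1+np.argmax(st[1:,4]);q=np.argwhere(l==i)[:,::-1]
    print(n,len(q),rect(plane(q,c,20)[:,:2]))
s=slice(165,210),slice(205,245)
Q=P[s].reshape(-1,3)
b=Q[Q[:,2]>62];print("bar",len(b),rect(b[:,:2]))
f=Q[(Q[:,2]>9)&(Q[:,2]<24)];print("foot",len(f),rect(f[:,:2]))
a=cv2.resize(p[160:215,200:255],(400,400),interpolation=3);b=cv2.resize(p[125:195,300:370],(400,400),interpolation=3)
cv2.imwrite("pics/crop1.png",cv2.convertScaleAbs(np.hstack([a,b]),alpha=1.8))
E
```

```text
table z 1.0008081491046141 44.86668841609679
small 496 [ 545.7 -273.   131.9   66.5  -16.4]
med 260 [ 321.8 -331.2  164.7   49.1    3.5]
big 462 [ 556.  -479.7  170.7   92.5  -27.6]
bar 169 [391.8 -26.1 225.7  38.2  11.9]
foot 193 [478.  -12.7  89.2  44.6  -2.5]
```

View pics/crop1.png

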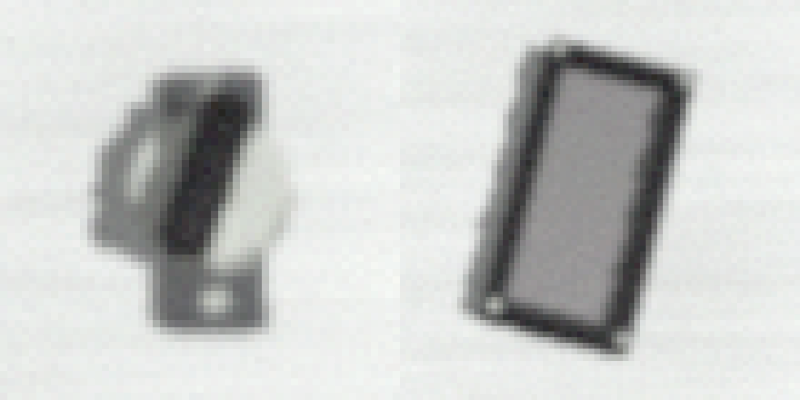

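The crop confirms both. On the left is the rectangular-foot pulley, with its bar about 20° clockwise of the foot. On the right is the smallest jig, which measures 132x66 at (546,-273), -16.4°. I move above the pulley and look with the wrist camera.

```bash
python3 - <<'E'
from h import *
s=env.sense()
y=R.from_rotvec(s["ee_rot"]).as_matrix()[:,1];print("yaw now",np.degrees(np.arctan2(y[1],y[0])))
for yd in(68,-112):
    for pos,w in(([478,-14,64],yd),([545.7,-273,72],yd-14),([545.7,-273,72],yd-14-85)):
        print(yd,w,env.inverse_kinematics(pos,down(np.radians(w))))
E
```

```text
yaw now -66.06330491778644
68 68 [-8.13736117e-02  9.33800774e-02  2.18377960e+00 -4.44089210e-16
  8.64432973e-01 -1.26819750e+00]
68 54 [-5.04686568e-01  3.09216706e-01  1.89995256e+00 -4.44089210e-16
  9.32423387e-01 -1.44716436e+00]
68 -31 [-5.04686568e-01  3.09216706e-01  1.89995256e+00 -4.44089210e-16
  9.32423387e-01  3.63654998e-02]
-112 -112 [-8.13736117e-02  9.33800774e-02  2.18377960e+00 -8.88178420e-16
  8.64432973e-01  1.87339515e+00]
-112 -126 [-5.04686568e-01  3.09216706e-01  1.89995256e+00 -4.44089210e-16
  9.32423387e-01  1.69442829e+00]
-112 -211 None
```

```bash
python3 - <<'E'
from h import *
env.reach([478,-14,250],down(np.radians(68)));env.hold(0.3)
c=env.camera_params("wrist");p,d=env.camera("wrist")
cv2.imwrite("pics/w1.png",p);np.save("w1.npy",d);np.save("w1c.npy",c,allow_pickle=True)
P=points(d,c);z=P[...,2];print(env.sense()["t"],env.sense()["tool_pos"],c["origin"])
near=(d>0)&(np.hypot(P[...,0]-478,P[...,1]+14)<75)
for n,lo,hi in(("bar",66,82),("disc",34,46),("foot",10,22)):
    m=(near&(z>lo)&(z<hi)).astype(np.uint8);k,l,st,ce=cv2.connectedComponentsWithStats(m)
    i=1+np.argmax(st[1:,4]);q=P[(l==i)] if n=="bar" else P[m>0]
    print(n,len(q),rect(q[:,:2]),np.median(q[:,2]))
E
```

```text
2.725 [478.04798129 -14.29051913 249.94387672] [406.7622734   13.89065911 374.45736443]
bar 663 [477.1  -9.4  53.3  15.9 -19.6] 75.3683607297101
disc 883 [476.6  -9.6  52.5  51.6  70.6] 41.678759385671015
foot 597 [477.2  -5.7  90.5  44.6   3.1] 17.7203244370437
```

View pics/w1.png

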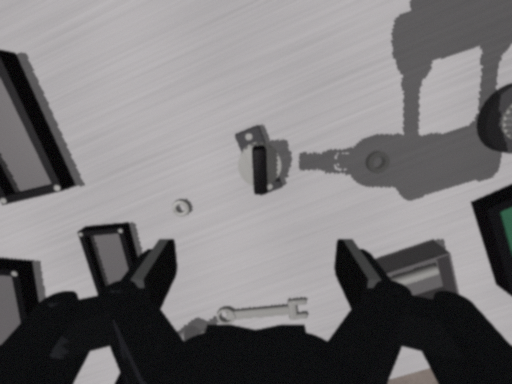

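The wrist view shows the pulley at (260,165) with its bar clearly resolved, and the jig's smallest frame at (110,255). I compute the foot yaw from the foot ends, then grasp and lift.

```bash
python3 - <<'E'
from h import *
c=np.load("w1c.npy",allow_pickle=True).item();d=np.load("w1.npy");P=points(d,c)
r=np.hypot(P[...,0]-477,P[...,1]+9.5);z=P[...,2]
q=P[(d>0)&(r>31)&(r<55)&(z>14)&(z<21)][:,:2]-[477,-9.5]
a=q[q[:,0]>0].mean(0);b=q[q[:,0]<0].mean(0)
foot=np.degrees(np.arctan2(*(a-b)[::-1]));print(len(q),a,b,foot,rect(q),"knob",np.radians(foot+19.6))
rot=down(np.radians(70.4))
env.line_to([477,-9.5,110],feed=200,rot=rot);env.line_to([477,-9.5,64],feed=80)
env.grip(0.0);s=env.sense();print(s["gripper_width"],s["grasp_force"],s["tool_pos"])
env.line_to([477,-9.5,130],feed=100);s=env.sense();print(s["gripper_width"],s["grasp_force"],s["wrist_force"],s["t"])
E
```

```text
441 [38.79796193  7.41729303] [-36.89825258   0.04159031] 5.5652293909394155 [ 0.6  0.  89.9 33.8  0.3] knob 0.4392161098915401
0.1770414243599512 59.636697471141815 [477.23895413  -9.33905072  64.29566941]
0.1736610836585578 59.06242400407791 [ 0.41509118 -0.44620026 -3.98625748] 5.75
```

```bash
python3 - <<'E'
from h import *
env.reach([575,-285,240],down(np.radians(53.7)));env.hold(0.2)
c=env.camera_params("wrist");s=env.sense();p,d=env.camera("wrist");P=points(d,c);z=P[...,2]
cv2.imwrite("pics/w2.png",p);np.save("w2.npy",d);np.save("w2c.npy",c,allow_pickle=True)
print(s["tool_pos"],s["gripper_width"],s["t"])
near=(d>0)&(np.hypot(P[...,0]-546,P[...,1]+273)<80)
for lo,hi in((15,27),(5,12)):
    q=P[near&(z>lo)&(z<hi)];print("jig",len(q),rect(q[:,:2]),np.median(q[:,2]))
t=s["tool_pos"]
for lo,hi in((-60,-40),(-32,-18)):
    q=P[(d>0)&(np.hypot(P[...,0]-t[0],P[...,1]-t[1])<55)&(z>t[2]+lo)&(z<t[2]+hi)];print("held",len(q),rect(q[:,:2]),np.median(q[:,2])-t[2])
E
```

```text
[ 574.76964564 -283.31741762  239.3213695 ] 0.17653746335487344 7.1417
jig 1518 [ 545.3 -274.9  130.1   66.2  -16.3] 20.65593971145026
jig 2634 [ 545.4 -274.9  114.2   50.2  -16.4] 8.900075073290111
held 2120 [ 553.9 -271.8   50.8   45.2   63.7] -46.503134370115646
held 1898 [ 567.2 -277.7   53.6   34.7   51.7] -22.767407503298102
```

View pics/w2.png

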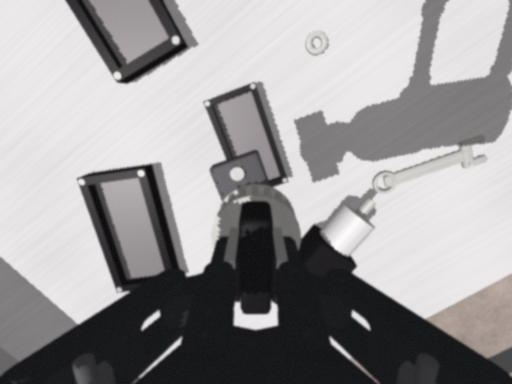

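The held pulley is at (255,220) with its foot end at (237,170). The jig's near half is visible at (248,130). I check the held foot's angle from its end before lowering.

```bash
python3 - <<'E'
from h import *
c=np.load("w2c.npy",allow_pickle=True).item();d=np.load("w2.npy");P=points(d,c);z=P[...,2]
t=np.array([574.77,-283.32,239.3])
r=np.hypot(P[...,0]-t[0],P[...,1]-t[1])
q=P[(d>0)&(r>29)&(r<60)&(z>t[2]-50)&(z<t[2]-43)]
print(len(q),np.percentile(q[:,2]-t[2],[5,50,95]))
for a in(-30,-25,-20,-18,-16,-14,-12,-8,-4,0):
    e=np.array([np.cos(np.radians(a)),np.sin(np.radians(a))]);n=np.array([-e[1],e[0]])
    w=q[:,:2]-t[:2];lat=w@n;print(a,np.percentile(lat,[1,99]).round(1),np.ptp(lat).round(1),(w@e).min().round(1))
E
```

```text
1392 [-48.16545929 -46.64414941 -44.97804472]
-30 [-25.1   9. ] 37.1 -46.8
-25 [-21.9  11.7] 36.2 -46.2
-20 [-18.7  14.4] 35.0 -45.3
-18 [-17.5  15.6] 34.5 -44.9
-16 [-16.3  16.7] 34.2 -44.8
-14 [-15.2  17.9] 34.8 -45.1
-12 [-14.   19.2] 35.3 -45.5
-8 [-11.8  21.8] 36.1 -46.2
-4 [-9.6 24.4] 37.0 -46.7
0 [-7.3 26.9] 37.7 -47.0
```

The held foot lies at -16° and is centred, so it matches the jig. I lower it in.

```bash
python3 - <<'E'
from h import *
rot=down(np.radians(53.7))
env.line_to([545.4,-274.9,120],feed=150,rot=rot)
env.line_to([545.4,-274.9,82],feed=80)
for z in(77,74,72.5,72):
    env.line_to([545.4,-274.9,z],feed=30);s=env.sense();print(z,s["tool_pos"],s["wrist_force"])
    if s["wrist_force"][2]>4: break
env.hold(0.5);s=env.sense();print(s["t"],s["tool_pos"],s["wrist_force"],s["gripper_width"])
E
```

```text
77 [ 545.37858154 -274.89198329   77.02303972] [ 0.10608174  0.64708351 -2.97216868]
74 [ 545.20803794 -274.80413587   73.79595768] [-0.78582782 -0.00940561 -2.92455745]
72.5 [ 545.39959264 -274.90500863   72.47279121] [ 0.05219552 -0.16575925 -2.72559361]
72 [ 545.53646718 -274.94531379   72.38181567] [-1.21225959  1.52039059  0.43172376]
10.3583 [ 545.54925328 -274.95323789   72.33155046] [-1.18080014  1.61581986  2.49319886] 0.17476732138966705
```

The force went from -3 N to +2.5 N at z 72.3, so the pulley is seated on the floor. Now I turn the knob clockwise.

```bash
python3 - <<'E'
from h import *
q=np.array(env.sense()["joint_pos"]);q0=q[5]
for a in np.linspace(0,1.40,8)[1:]:
    q[5]=q0+a;env.move_joints(q);s=env.sense()
    print(round(a,2),s["joint_pos"][5].round(3),s["tool_pos"].round(1),s["wrist_force"].round(1),s["ft_torque"].round(3),round(s["t"],1))
env.hold(0.5)
env.grip(1.0)
t=env.sense()["tool_pos"];env.line_to([t[0],t[1],110],feed=60);env.line_to([t[0]+15,t[1]-10,240],feed=200);env.hold(0.2)
c=env.camera_params("wrist");p,d=env.camera("wrist");P=points(d,c);z=P[...,2]
cv2.imwrite("pics/w3.png",p)
near=(d>0)&(np.hypot(P[...,0]-546,P[...,1]+273)<58)
q=P[near&(z>74)&(z<92)];print("bar",len(q),rect(q[:,:2]),np.median(q[:,2]))
r=np.hypot(P[...,0]-545.4,P[...,1]+274.9)
q=P[near&(z>22.8)&(z<30)&(r>30)&(r<52)];print("foot",len(q),rect(q[:,:2]),np.median(q[:,2]));print(env.sense()["t"])
E
```

```text
0.2 -1.249 [ 545.9 -275.1   72.4] [0.9 0.6 0.3] [ 0.06  -0.062  0.027] 10.7
0.4 -1.051 [ 545.8 -275.    72.4] [ 1.5 -0.1  0.2] [ 0.035 -0.142 -0.02 ] 11.0
0.6 -0.851 [ 545.6 -275.    72.3] [ 1.  -0.  -0.1] [ 0.075 -0.116 -0.024] 11.3
0.8 -0.652 [ 545.6 -274.9   72.3] [0.3 0.2 0.4] [ 0.088 -0.102 -0.004] 11.6
1.0 -0.452 [ 545.5 -274.9   72.4] [ 1.1  0.4 -0.2] [ 0.12  -0.101  0.011] 11.9
1.2 -0.252 [ 545.5 -274.9   72.3] [0.3 1.6 0.5] [ 0.136  0.011 -0.03 ] 12.2
1.4 -0.052 [ 545.5 -274.9   72.4] [0.3 0.6 0.3] [ 0.162  0.025 -0.085] 12.5
bar 762 [ 546.2 -275.3   52.7   16.    63.1] 83.37647185341044
foot 663 [ 547.6 -271.7   89.6   58.9  -26.5] 25.707319921733756
15.5333
```

View pics/w3.png

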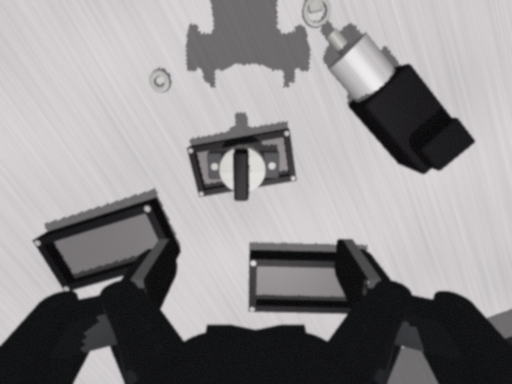

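The picture shows the pulley seated in the small jig at (241,168). Its foot is horizontal, with the holes at (214,166) and (271,166). The bar stands square across it, from (241,150) to (241,198). The gripper is clear, so I hand in.

```bash
python3 -c "
from bench import env
print(env.hand_in())"
```

```text
the job is handed in; nothing more can be done
None
```

The pulley is seated in the smallest jig with its knob bar square across the foot (about 1.57 rad, confirmed in the last wrist picture), the spare was left alone, and the job was handed in about 16 s into the run; no verdict came back.

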